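# Hold the balance lever level over its fork

## Robot

A 6-joint arm with a two-finger parallel gripper is mounted at the origin on the work surface; the furniture and walls round the work are solid. World frame = base frame: x ahead of the robot, y to its left, z up, the work surface at z = 0. Lengths are in m, angles in rad, forces in N, time in s.
With the tool pointing down it reaches from about 0.275 to 0.825 m from the base axis. Payload 4.9 kg.
Tool frame: the origin (TCP) lies midway between the tips of the shut fingers; the grasp point (between the pads) lies 19 mm behind it (bot.grip_depth is the distance from the TCP to the grasp point, in m); y points along the fingers, x is the direction in which the jaws open and shut, and the axes are right-handed (so a half turn about y gives the same grasp; the last joint's range is limited). The gripper opens to 85 mm and grips with 20 to 120 N. Pads are 22 mm wide; open, the fingers measure 114 mm over their backs; the gripper's body (76 mm by 85 mm) begins 54 mm behind the grasp point. The pads swing forward as they close: fully open they stand 13 mm farther back than shut.
Start: joints at [1.134, 0.326, -0.193, 1.052, 0, 1.437], TCP at [0.164, 0.525, 0.231] pointing down, gripper open.
Joint ranges: [-2.65, 2.65], [-0.97, 1.79], [-1.3, 1.35], [-1.93, 2.1], [-1.47, 1.37], [-3.14, 3.14]. Speed limits (rad/s): [2.57, 2.57, 3.14, 3.14, 3.14, 3.14].

## Interface

Orientations are given as a unit quaternion [w, x, y, z].
In Python, from cell import bot gives the robot as it stands. Calls block until the motion is done:
- bot.move_pose(position, orientation): joint-space move of the TCP to a pose.
- bot.move_linear(position, speed=0.15, rotation=None, until_force=None): straight line of the TCP; rotation=None keeps the orientation; speed is the mean speed in m/s. With until_force (N) it stops when the force on the tool has changed by that much, and returns True; else False.
- bot.goto_joints(angles): joint-space move.
- bot.set_gripper(opening, grasp_force=None): opening from 0.0 (shut) to 1.0 (fully open); grasp_force is the grip in N (None keeps the last); returns when the fingers have stopped.
- bot.wait(seconds).
- bot.solve_ik(position, orientation): joint angles nearest the present ones, or None.
- bot.camera(name): name is "scene" or "top"; returns the picture (384x512x3 uint8, red, green, blue); there is no depth.
- bot.calibration(name): a dict with "mtx" (3x3 intrinsics, pixels), "extrinsics" (4x4, takes a point from world to camera coordinates). Camera axes: x right, y down, z forward; pixel columns grow to the right and rows downward; lengths in m; the calibration is good to about 2 mm. A picture is of the moment at which its call begins. calibration takes no time and is no camera call.
A pose or a line that the arm cannot do raises bot.PlanningError and nothing moves.
- bot.close_job(): hands the job in, once; it reports no verdict.
Trained networks look in the newest picture that a camera, given by its name, has taken for a name from the list of things; names that differ only in an ending like _2 or _b are one class to them, and where a whole thing is asked for, a point or a joint stands for the part that bears it (a point fixed in the world has none). Each returns a list of dicts, best first, with "confidence" (0 to 1); they miss things now and then, are a little off and sometimes report something else, mostly with a low value. They report only what shows in the picture. A call takes as long as a camera call. They do not tell look-alikes from the thing itself.
- bot.search_frame(camera, thing): "bbox" ([left, top, width, height] in pixels, round what is visible of it).
Readings, each from a call of its own:
- bot.read_clock(): time.
- bot.read_joint_positions(): joint angles.
- bot.read_joint_vel(): joint speeds.
- bot.read_joint_efforts(): joint torques, N m.
- bot.read_position(): TCP position.
- bot.read_tool_rot(): TCP orientation.
- bot.read_ft_force(): force on the tool from outside, world axes, zero at the start.
- bot.read_moment(): the same for the moment, N m.
- bot.read_gripper_width(): opening from 0.0 (shut) to 1.0 (fully open).
Only numpy, scipy, OpenCV 4.12 (cv2) and the standard library are available. Lean on these libraries where they do the work, as an engineer would, in place of code of your own. Each camera call takes 0.05 s, during which the arm holds its last target.

## Task

Grip the lever's bar at the balance point of lever and brass weight together, lift it level off the worktop, and carry it over to the fork stand. Finish still holding it there, level and at rest, lined up with the fork (either way round), with its pivot pin centred over the two notches and about five centimetres above them. Do not touch the stand with anything, do not slide the brass weight along the bar, and leave the other things where they are.

Things in the scene. Friction and masses are not known exactly. Their poses are not given: they have to be found in the camera images.
- lever_pivot (a point): Middle of the loose lever, on the axis of its dark pivot pin, at mid-height of the bar, 26 mm above the lever's underside. The pin (8 mm thick) crosses the bar along y and sticks out 19 mm on each side. x runs along the bar towards the brass weight, z up. Bar, feet and pin together weigh 270 g and without the brass weight balance at this point.
- poise_mid (a point): Middle of the brass weight's length, at mid-height of the bar. The weight (26 along the bar x 36 x 42 mm high, its dark screw up to 64 mm above the lever's underside) weighs 330 g and is clamped on the bar 64 to 122 mm from the pin, elsewhere each time; it slips only if pushed with about 40 N. Axes as the lever's.
- lever: The loose lever with its brass weight, 600 g: aluminium bar 278 long, 14 wide, 24 mm high, a blue foot (12 x 36 x 40 high) at each end, 300 mm long in all. Standing on its feet, the bar runs from 14 to 38 mm above the worktop. Origin in the middle of the underside, below lever_pivot; axes as there.
- stand: Fixed fork stand: blue base 90 x 90 x 12 mm with two upright steel posts, 30 (x) x 8 (y), 40 mm apart along y, each with an open notch at the top. The bar belongs between the posts, along x, its pin across both notches. Origin in the middle of its underside, z up.
- fork (a point): Middle between the two notches, level with the tops of the posts, 70 mm above the worktop. x is the direction in which the bar shall lie (either way round), y runs from post to post.
- marker: Bystander: white marker with red cap, 122 mm long, lying. Leave alone.
- weight: Bystander: small pale steel weight, 26 mm thick, 43 mm high. Leave alone.
- label_roll: Bystander: white label roll, 68 mm across, 30 mm high. Leave alone.
- ink_pad: Bystander: light grey ink pad, 58 x 88 x 16 mm. Leave alone.
- poise (a joint): Where the brass weight is clamped on the bar: its middle lies 0.064 m plus this value (0 to 0.058 m) from the pivot pin.
Things that resemble listed ones, but are neither listed nor needed, are in the scene too. There is more than one size of the stand; the job needs the middle-sized.

How it is judged:
On the way:
1. the lever is lifted level, clear of the worktop, gripped at its balance point (contact force between the fingers and lever above 1 N and ((x of poise_mid in the frame of lever_pivot between 0.061 and 0.069 m and x of the grasp point in the frame of lever_pivot between 0.0203 and 0.0513 m) or (x of poise_mid in the frame of lever_pivot between 0.069 and 0.077 m and x of the grasp point in the frame of lever_pivot between 0.0247 and 0.0557 m) or (x of poise_mid in the frame of lever_pivot between 0.077 and 0.085 m and x of the grasp point in the frame of lever_pivot between 0.0291 and 0.0601 m) or (x of poise_mid in the frame of lever_pivot between 0.085 and 0.093 m and x of the grasp point in the frame of lever_pivot between 0.0335 and 0.0645 m) or (x of poise_mid in the frame of lever_pivot between 0.093 and 0.101 m and x of the grasp point in the frame of lever_pivot between 0.0379 and 0.0689 m) or (x of poise_mid in the frame of lever_pivot between 0.101 and 0.109 m and x of the grasp point in the frame of lever_pivot between 0.0423 and 0.0733 m) or (x of poise_mid in the frame of lever_pivot between 0.109 and 0.117 m and x of the grasp point in the frame of lever_pivot between 0.0467 and 0.0776 m) or (x of poise_mid in the frame of lever_pivot between 0.117 and 0.125 m and x of the grasp point in the frame of lever_pivot between 0.0511 and 0.0821 m)) and angle between lever_pivot's own z axis and vertical below 0.08 rad and height (world z) of lever_pivot above 0.045 m and height (world z) of lever above 0.012 m), for 0.1 s.
At the end, for the whole second after the job is handed in: Fingers grip the bar within 13 mm of the balance point; lever at rest, level within 0.08 rad, pivot within 13 mm sideways of the fork's middle and 25 to 85 mm above the post tops, bar along the fork's x within 0.12 rad either way round, stand not touched (contact force between the fingers and lever above 1 N and ((x of poise_mid in the frame of lever_pivot between 0.061 and 0.069 m and x of the grasp point in the frame of lever_pivot between 0.0203 and 0.0513 m) or (x of poise_mid in the frame of lever_pivot between 0.069 and 0.077 m and x of the grasp point in the frame of lever_pivot between 0.0247 and 0.0557 m) or (x of poise_mid in the frame of lever_pivot between 0.077 and 0.085 m and x of the grasp point in the frame of lever_pivot between 0.0291 and 0.0601 m) or (x of poise_mid in the frame of lever_pivot between 0.085 and 0.093 m and x of the grasp point in the frame of lever_pivot between 0.0335 and 0.0645 m) or (x of poise_mid in the frame of lever_pivot between 0.093 and 0.101 m and x of the grasp point in the frame of lever_pivot between 0.0379 and 0.0689 m) or (x of poise_mid in the frame of lever_pivot between 0.101 and 0.109 m and x of the grasp point in the frame of lever_pivot between 0.0423 and 0.0733 m) or (x of poise_mid in the frame of lever_pivot between 0.109 and 0.117 m and x of the grasp point in the frame of lever_pivot between 0.0467 and 0.0776 m) or (x of poise_mid in the frame of lever_pivot between 0.117 and 0.125 m and x of the grasp point in the frame of lever_pivot between 0.0511 and 0.0821 m)) and angle between lever_pivot's own z axis and vertical below 0.08 rad and horizontal distance between lever_pivot and fork below 0.013 m and angle between the x axis of lever_pivot and the x axis of fork, either way round below 0.12 rad and z of lever_pivot in the frame of fork between 0.025 and 0.085 m and linear speed of lever below 0.02 m/s and angular speed of lever below 0.1 rad/s and contact force between lever and stand below 0.2 N); the arm keeps its last pose, push and grip.
It fails at once if the stand is touched (contact force between any of lever, the fingers, the arm and stand above 1 N).
It fails at once if the lever is tilted more than 0.3 rad (angle between lever_pivot's own z axis and vertical above 0.3 rad).
It fails at once if the brass weight is being pushed along the bar (velocity of joint poise above 0.02 m/s or velocity of joint poise below -0.02 m/s).
It fails at once if a bystander is moved more than 30 mm (distance of any of marker, weight, label_roll, ink_pad from where it was at the start of the episode above 0.03 m).
It also fails if it takes over 40 s, if anything falls off the work surface, if the arm or the gripper's body presses on something with over 40 N, if the wrist force passes 120 N, or if a joint passes its speed limit or range.

## Working session

There is one attempt and no reset: what is moved stays moved. The work goes in short steps, each a Python script; the robot and the scene stay as the last script left them, time stands still between calls to the robot, and variables do not carry over. Pictures are saved under pics/ and viewed, and the job is handed in when it is done.

```bash
mkdir -p pics
python3 - <<'E'
from cell import bot
import cv2,numpy as np
np.set_printoptions(precision=4,suppress=True)
for n in("scene","top"):
    im=bot.camera(n); cv2.imwrite(f"pics/{n}0.png",im[:,:,::-1]); 
    cv2.imwrite(f"pics/{n}0b.png",cv2.resize(im[:,:,::-1],(800,600),interpolation=cv2.INTER_CUBIC))
    c=bot.calibration(n); print(n,np.array(c["mtx"]),np.array(c["extrinsics"]))
    for t in("lever","poise_mid","stand"):
        print(t,[(d["bbox"],round(d["confidence"],2)) for d in bot.search_frame(n,t)])
print(bot.read_clock(),bot.read_tool_rot())
E
```

```text
scene [[411.1565   0.     253.5998]
 [  0.     411.1565 191.3374]
 [  0.       0.       1.    ]] [[ 0.8128 -0.5823  0.0177 -0.4576]
 [-0.4101 -0.5934 -0.6926  0.2865]
 [ 0.4138  0.5557 -0.7211  0.8463]
 [ 0.      0.      0.      1.    ]]
lever [([248.8, 258.9, 135.3, 49.1], 0.8)]
poise_mid [([258.3, 284.8, 12.7, 21.6], 0.6)]
stand [([187.7, 157.3, 39.7, 41.0], 0.94), ([226.3, 182.4, 61.5, 61.4], 0.8), ([208.2, 249.6, 39.2, 37.0], 0.76)]
top [[426.889    0.     253.0741]
 [  0.     426.889  196.4099]
 [  0.       0.       1.    ]] [[ 0.0141 -0.9999 -0.0018 -0.0149]
 [-0.9761 -0.0133 -0.2171  0.5757]
 [ 0.217   0.0048 -0.9762  1.1108]
 [ 0.      0.      0.      1.    ]]
lever [([319.9, 161.7, 47.2, 100.9], 0.85)]
poise_mid [([325.5, 243.6, 16.5, 13.5], 0.71)]
stand [([169.7, 200.3, 38.1, 38.3], 0.85), ([233.1, 177.0, 49.2, 51.5], 0.62), ([275.0, 246.1, 28.7, 26.7], 0.57)]
0.4 [-0.5696  0.5697  0.4188 -0.419 ]
```

View pics/scene0b.png

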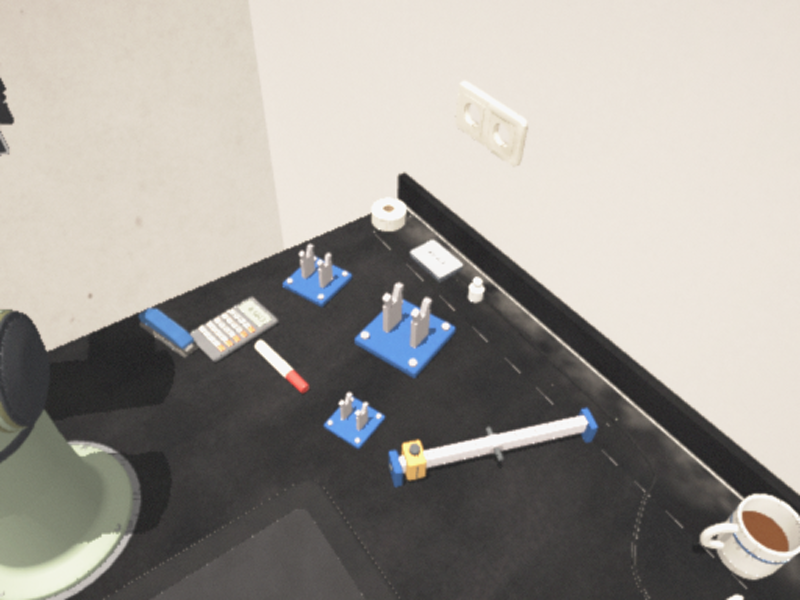

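View pics/top0b.png

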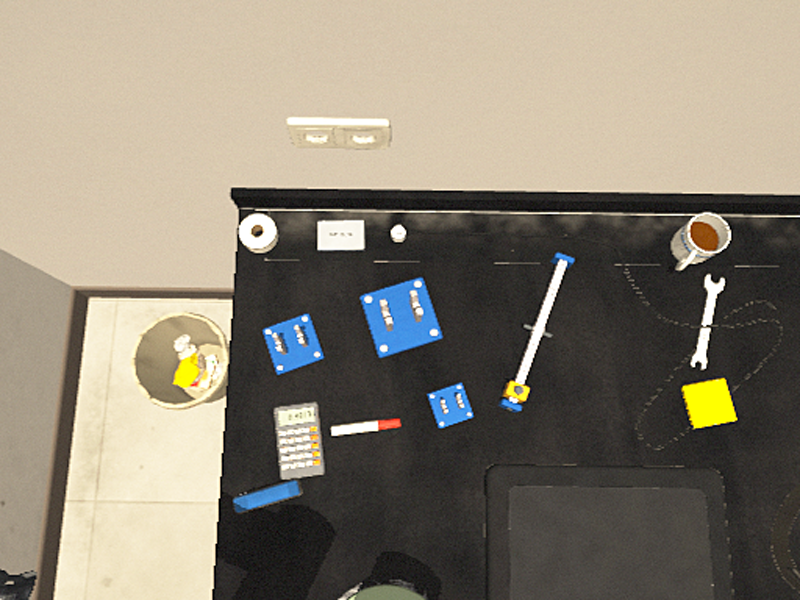

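Run:
```python
import cv2
a=cv2.imread("pics/top0.png")
cv2.imwrite("pics/c1.png",cv2.resize(a[150:275,300:400],(480,600),interpolation=cv2.INTER_CUBIC))
cv2.imwrite("pics/c2.png",cv2.resize(a[165:285,150:310],(800,600),interpolation=cv2.INTER_CUBIC))
a=cv2.imread("pics/scene0.png")
cv2.imwrite("pics/c3.png",cv2.resize(a[245:325,240:400],(800,400),interpolation=cv2.INTER_CUBIC))
cv2.imwrite("pics/c4.png",cv2.resize(a[150:300,170:310],(560,600),interpolation=cv2.INTER_CUBIC))
```

```text
(no output)
```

View pics/c1.png

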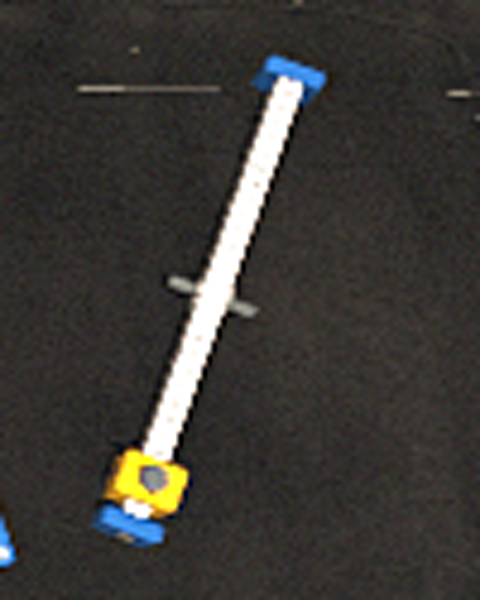

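View pics/c2.png

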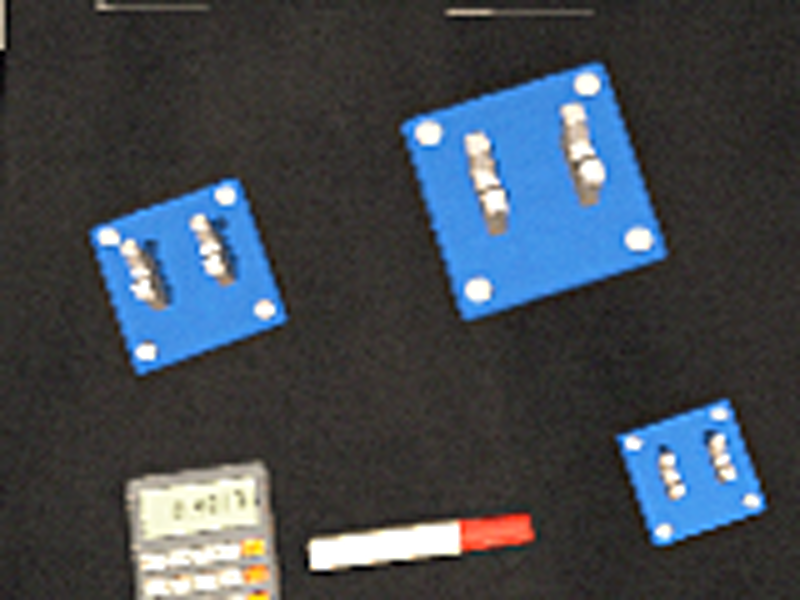

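View pics/c3.png

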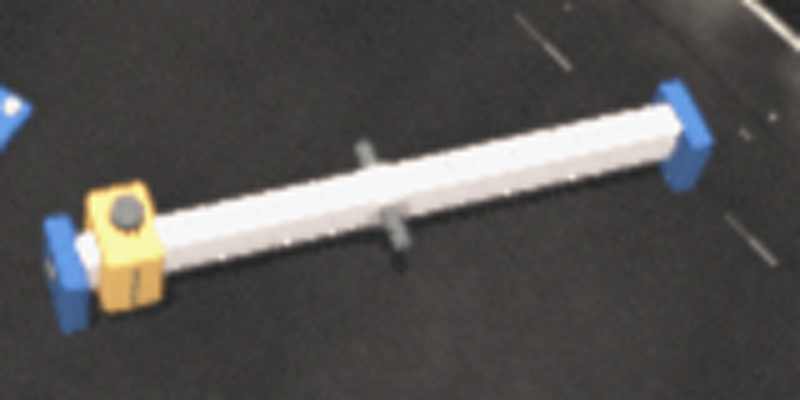

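View pics/c4.png

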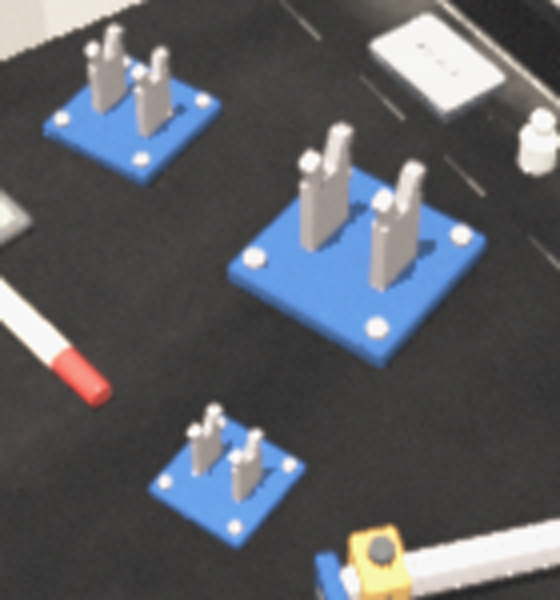

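The job's stand is the left, middle-sized one (top view about (189,219) px). The lever lies at top (320–367, 162–262) with its brass weight near the robot-side end. I'll fit poses from the hand-read pixels of both views.

```bash
cat > h.py <<'E'
from cell import bot
import numpy as np
from scipy.optimize import least_squares
np.set_printoptions(precision=4,suppress=True)
def proj(n,P):
    c=bot.calibration(n);K=np.array(c["mtx"]);T=np.array(c["extrinsics"])
    q=np.atleast_2d(P)@T[:3,:3].T+T[:3,3]; q=q@K.T
    return q[:,:2]/q[:,2:]
def place(p,L):
    L=np.atleast_2d(L);c,s=np.cos(p[2]),np.sin(p[2])
    return np.c_[p[0]+c*L[:,0]-s*L[:,1],p[1]+s*L[:,0]+c*L[:,1],L[:,2]]
def unc(uv,s,o): return (np.array(uv,float)+.5)/s-.5+np.array(o)
E
python3 - <<'E'
from h import *
# lever; x toward poise (towards robot, -x world). image right = -y. lever +y: x=( -1,..)-> y=z cross x
top=[((168,282),'p'),((257,311),'m'),((153,475),'w'),((272,57),'f1'),((328,73),'f2'),((98,508),'n0')]
# local y+ : yaw~pi -> lever y = -world y = image right
Lt=[([0,-.026,.026],(168,282)),([0,.026,.026],(257,311)),('w',(153,475)),([-.15,-.018,.04],(274,56)),([-.15,.018,.04],(327,73))]
Ls=[([0,-.026,.026],(362,143)),([0,.026,.026],(401,245)),('w',(128,207)),([-.15,-.018,.04],(678,79)),([-.15,.018,.04],(713,138)),([.15,-.018,.04],(47,220)),([.15,.018,.04],(65,283))]
def res(p,full=False):
    r=[]
    for n,L,s,o in(("top",Lt,4.8,(300,150)),("scene",Ls,5,(240,245))):
        for l,uv in L:
            P=[p[3],0,.064] if isinstance(l,str) else l
            r.append(proj(n,place(p,P))[0]-unc(uv,s,o))
    r=np.array(r); return r if full else r.ravel()
f=least_squares(res,[.55,-.17,3.3,.1],loss='soft_l1'); print("lever",f.x); print(res(f.x,True))
h=.045
c2=[((-h,h),(138,375)),((h,h),(91,230)),((h,-h),(238,180)),((-h,-h),(287,320))]
c4=[((-h,h),(44,128)),((-h,-h),(143,184)),((h,-h),(221,103))]
def rs(p,full=False):
    r=[]
    for n,L,s,o in(("top",c2,5,(150,165)),("scene",c4,4,(170,150))):
        for l,uv in L: r.append(proj(n,place(p,[l[0],l[1],.012]))[0]-unc(uv,s,o))
    r=np.array(r); return r if full else r.ravel()
g=least_squares(rs,[.5,.15,0.2],loss='soft_l1'); print("stand",g.x); print(rs(g.x,True))
for n,s,o in(("top",5,(150,165)),("scene",4,(170,150))):
    print(n,"post tops crop",((proj(n,place(g.x,[[-.015,.024,.07],[.015,.024,.07],[-.015,-.024,.07],[.015,-.024,.07]]))-o)+.5)*s-.5)
E
```

```text
lever [ 0.5429 -0.2632  2.776   0.1174]
[[ 0.6259  0.1843]
 [-0.4412  0.8726]
 [ 1.0063  0.884 ]
 [-0.4775 -0.5347]
 [ 0.4592  0.4012]
 [-0.1342  0.0053]
 [ 0.433  -0.3382]
 [ 0.1874 -0.674 ]
 [ 0.6039 -1.3609]
 [ 0.9312 -0.005 ]
 [-0.9979 -1.2732]
 [-0.3743  0.9427]]
stand [0.5158 0.178  0.3616]
[[ 0.195   0.7666]
 [-0.0051  0.1529]
 [ 0.5506 -0.3676]
 [ 0.7565  0.9256]
 [-0.6424 -1.3484]
 [ 0.1939 -1.9811]
 [ 0.5563 -0.777 ]]
top post tops crop [[140.3545 300.7877]
 [123.4998 249.2327]
 [224.9623 270.8104]
 [207.7102 219.5683]]
scene post tops crop [[ 85.0101  48.0669]
 [113.1969  23.906 ]
 [141.1349  75.7896]
 [168.8906  50.7998]]
```

```bash
cat >> h.py <<'E'
from scipy.spatial.transform import Rotation as R
LEV=np.array([0.5429,-0.2632,2.776]); ST=np.array([0.5158,0.178,0.3616]); POI=0.117
def ori(yaw,flip=1):  # jaw perpendicular to bar direction yaw
    x=flip*np.array([-np.sin(yaw),np.cos(yaw),0]);y=np.array([0,0,-1.]);z=np.cross(x,y)
    q=R.from_matrix(np.c_[x,y,z]).as_quat(); return [q[3],q[0],q[1],q[2]]
E
python3 - <<'E'
from h import *
import cv2
q=bot.read_tool_rot(); print(R.from_quat([q[1],q[2],q[3],q[0]]).as_matrix())
a=cv2.imread("pics/top0.png"); hsv=cv2.cvtColor(a,cv2.COLOR_BGR2HSV)
m=cv2.inRange(hsv,(100,120,60),(125,255,255))
x0,y0,x1,y1=165,195,212,243
mm=np.zeros_like(m);mm[y0:y1,x0:x1]=m[y0:y1,x0:x1]
mm=cv2.morphologyEx(mm,cv2.MORPH_CLOSE,np.ones((7,7)))
cs,_=cv2.findContours(mm,cv2.RETR_EXTERNAL,cv2.CHAIN_APPROX_NONE);c=max(cs,key=cv2.contourArea)
b=cv2.boxPoints(cv2.minAreaRect(c));print(b)
# back-project at z=.012
cal=bot.calibration("top");K=np.array(cal["mtx"]);T=np.array(cal["extrinsics"])
C=-T[:3,:3].T@T[:3,3]; W=[]
for u,v in b:
    d=T[:3,:3].T@np.linalg.solve(K,[u,v,1]); W.append((C+d*(.012-C[2])/d[2])[:2])
W=np.array(W);e=np.roll(W,-1,0)-W;print("centre",W.mean(0),"sides",np.linalg.norm(e,axis=1),"ang",np.arctan2(e[:,1],e[:,0]))
# overlays
big=cv2.resize(a[150:275,150:400],(800,400),interpolation=cv2.INTER_CUBIC);s=3.2
sc=cv2.imread("pics/scene0.png");bs=cv2.resize(sc[140:320,160:400],(800,600),interpolation=cv2.INTER_CUBIC);s2=800/240
def boxpts(cx,cy,hx,hy,z): return [[cx-hx,cy-hy,z],[cx+hx,cy-hy,z],[cx+hx,cy+hy,z],[cx-hx,cy+hy,z]]
for n,im,s,o in(("top",big,3.2,(150,150)),("scene",bs,s2,(160,140))):
    for p,B in((LEV,boxpts(0,0,.139,.007,.038)),(LEV,boxpts(POI,0,.013,.018,.047)),(LEV,boxpts(.144,0,.006,.018,.04)),(LEV,boxpts(-.144,0,.006,.018,.04)),(LEV,boxpts(0,0,.004,.026,.026)),(ST,boxpts(0,0,.045,.045,.012)),(ST,boxpts(0,.02,.015,.004,.07)),(ST,boxpts(0,-.02,.015,.004,.07))):
        uv=((proj(n,place(p,B))-o+.5)*s-.5).round().astype(int)
        cv2.polylines(im,[uv],True,(0,0,255),1)
    cv2.imwrite(f"pics/ov_{n}.png",im)
for fl in(1,-1):
    G=place(LEV,[.55*POI,0,0])[0];F=place([ST[0],ST[1],ST[2]+np.pi],[.55*POI,0,0])[0]
    print(G,F)
    for P,y in((G,LEV[2]),(F,ST[2]+np.pi)):
        print(fl,bot.solve_ik([P[0],P[1],.2],ori(y,fl)),bot.solve_ik([P[0],P[1],.01],ori(y,fl)))
E
```

```text
[[ 0.2982 -0.0001 -0.9545]
 [ 0.9545 -0.0003  0.2982]
 [-0.0003 -1.      0.    ]]
[[166.4923 210.0616]
 [197.0923 199.2616]
 [207.5969 229.0246]
 [176.9969 239.8246]]
centre [0.5177 0.1799] sides [0.092  0.0918 0.0906 0.0914] ang [-1.2074 -2.77    1.9288  0.3869]
[ 0.4828 -0.2402  0.    ] [0.4556 0.1552 0.    ]
1 [-0.5986  0.3296 -0.2713  0.9699  0.      2.9086] [-0.5986  0.5572 -0.4805  0.533   0.      2.9086]
1 [ 0.1749  0.2254 -0.4158  0.9297  0.      2.9549] [ 0.1749  0.4812 -0.6341  0.4555  0.      2.9549]
[ 0.4828 -0.2402  0.    ] [0.4556 0.1552 0.    ]
-1 [-0.5986  0.3296 -0.2713  0.9699  0.     -0.233 ] [-0.5986  0.5572 -0.4805  0.533   0.     -0.233 ]
-1 [ 0.1749  0.2254 -0.4158  0.9297  0.     -0.1867] [ 0.1749  0.4812 -0.6341  0.4555  0.     -0.1867]
```

View pics/ov_top.png

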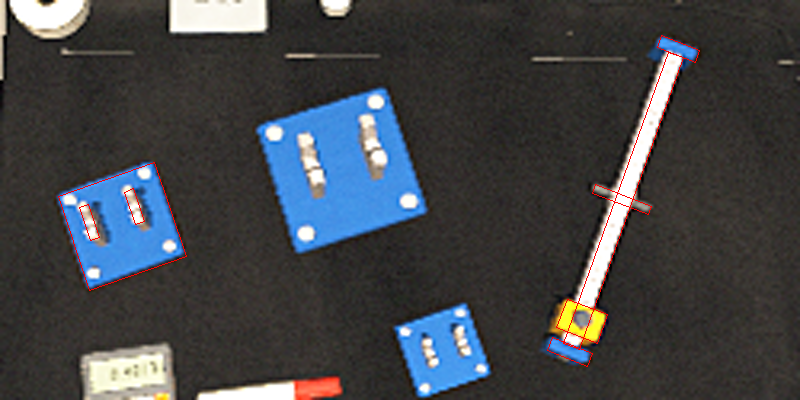

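View pics/ov_scene.png

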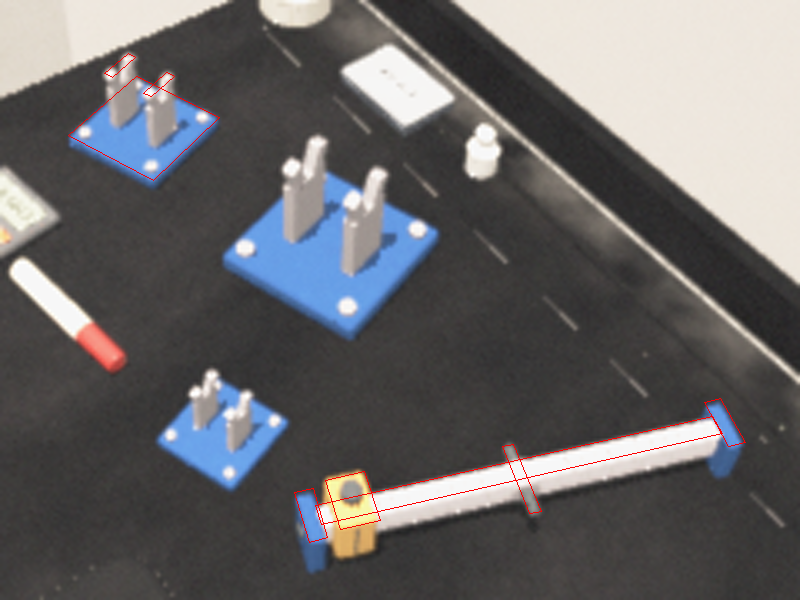

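The overlays match both views: stand sides come out at 91 mm (the 90 mm stand), and the weight sits about 0.117 m from the pin. I'll grip at 0.064 m.

Run:
```python
from h import *
import cv2
G=place(LEV,[.064,0,0])[0]; q=ori(LEV[2],-1)
bot.move_pose([G[0],G[1],.2],q)
bot.set_gripper(0.6,80)
bot.move_linear([G[0],G[1],.009],speed=.12,until_force=8)
print(bot.read_position(),bot.read_ft_force())
for n in("scene","top"):
    cv2.imwrite(f"pics/{n}1.png",bot.camera(n)[:,:,::-1])
a=cv2.imread("pics/scene1.png");b=cv2.imread("pics/top1.png")
cv2.imwrite("pics/v1.png",np.hstack([cv2.resize(a[200:340,230:400],(480,395)),cv2.resize(b[145:275,300:400],(304,395))]))
print(bot.read_clock())
```

```text
[ 0.4836 -0.2406  0.0096] [ 1.0321 -0.1063 -0.0154]
5.5917
```

View pics/v1.png

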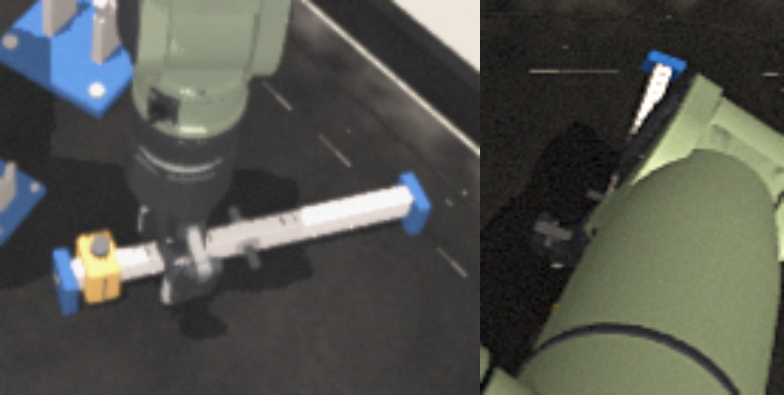

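The fingers straddle the bar between the pin and the brass weight, clear of both. Next I close, lift and check.

Run:
```python
from h import *
import cv2
p=bot.read_position()
bot.set_gripper(0.0,80); print("w",bot.read_gripper_width(),bot.read_ft_force(),bot.read_moment())
bot.move_linear([p[0],p[1],p[2]+.06],speed=.06); bot.wait(.3)
print("lift",bot.read_position(),bot.read_ft_force(),bot.read_moment(),bot.read_gripper_width())
for n in("scene","top"): cv2.imwrite(f"pics/{n}2.png",bot.camera(n)[:,:,::-1])
a=cv2.imread("pics/scene2.png")[160:340,230:420]
cv2.imwrite("pics/v2.png",cv2.resize(a,None,fx=3.3,fy=3.3,interpolation=cv2.INTER_CUBIC))
print(bot.read_clock())
```

```text
w 0.1456372502542917 [-0.6365 -0.1814  4.3204] [ 0.1922  0.1431 -0.0466]
lift [ 0.4834 -0.2405  0.0693] [ 0.9285 -0.0468 -6.5277] [ 0.0379 -0.0679 -0.0082] 0.1512988836178595
7.575
```

View pics/v2.png

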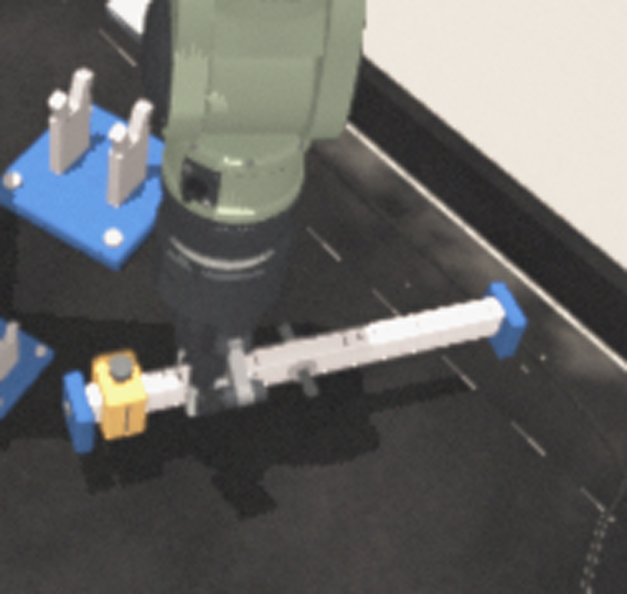

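Off the table, weight 6.5 N, and it looks level. I'll measure tilt and grip position along the bar before carrying.

```bash
cat > fit.py <<'E'
from h import *
def place6(p,L):  # x,y,z(pivot),yaw,pitch ; L in pivot frame
    return R.from_euler('ZY',[p[3],p[4]]).apply(np.atleast_2d(L))+p[:3]
def fit(obs,x0):
    def res(p):
        r=[]
        for n,s,o,L in obs:
            for l,uv in L:
                P=[p[5],0,.038] if isinstance(l,str) else l
                r.append(proj(n,place6(p,P))[0]-unc(uv,s,o))
        return np.array(r).ravel()
    f=least_squares(res,x0,loss='soft_l1'); return f.x,res(f.x).reshape(-1,2)
E
python3 - <<'E'
from fit import *
import cv2
b=cv2.imread("pics/top2.png"); cv2.imwrite("pics/v2t.png",cv2.resize(b[140:280,295:405],None,fx=4.2,fy=4.2,interpolation=cv2.INTER_CUBIC))
S=[([0,-.026,0],(285,326)),([0,.026,0],(310,392)),('w',(120,363)),([-.15,-.018,.014],(493,284)),([-.15,.018,.014],(525,323)),([.15,-.018,.014],(65,377))]
x,r=fit([("scene",3.3,(230,160),S)],[.543,-.263,.086,2.776,0,.117]);print(x);print(r)
print("grip x along bar",(np.array(bot.read_position())[:2]-x[:2])@[np.cos(x[3]),np.sin(x[3])])
E
```

```text
[ 0.5484 -0.2589  0.0727  2.7902 -0.0271  0.1213]
[[-1.1467  0.3721]
 [ 0.3794  0.4492]
 [ 0.1102  0.5998]
 [ 1.0551 -1.0159]
 [-0.7804  0.2496]
 [ 0.1665 -1.4957]]
grip x along bar 0.06726810702715663
```

View pics/v2t.png

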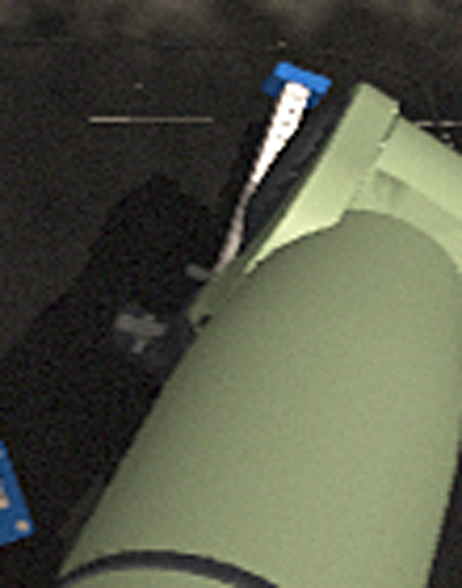

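Tilt is about 0.03 rad or less and the grip is about 0.065 m from the pin, with balance at about 0.065 m. Carrying now.

Run:
```python
from h import *
import cv2
p=bot.read_position()
bot.move_linear([p[0],p[1],.2],speed=.1)
yaw=.365+np.pi
F=place([.517,.179,yaw],[.0645,0,0])[0]; 
bot.move_linear([F[0],F[1],.2],speed=.1,rotation=ori(yaw,-1)); bot.wait(.4)
print(bot.read_position(),F,bot.read_ft_force(),bot.read_moment(),bot.read_gripper_width(),bot.read_clock())
for n in("scene","top"): cv2.imwrite(f"pics/{n}3.png",bot.camera(n)[:,:,::-1])
a=cv2.imread("pics/scene3.png")[60:240,110:300];b=cv2.imread("pics/top3.png")[120:300,120:280]
cv2.imwrite("pics/v3.png",cv2.resize(a,None,fx=3.3,fy=3.3,interpolation=cv2.INTER_CUBIC))
cv2.imwrite("pics/v3t.png",cv2.resize(b,None,fx=3.3,fy=3.3,interpolation=cv2.INTER_CUBIC))
```

```text
[0.4568 0.156  0.2   ] [0.4567 0.156  0.    ] [-0.4778  0.6148 -6.8061] [ 0.0102 -0.0319 -0.0442] 0.1471765411763773 13.55
```

View pics/v3.png

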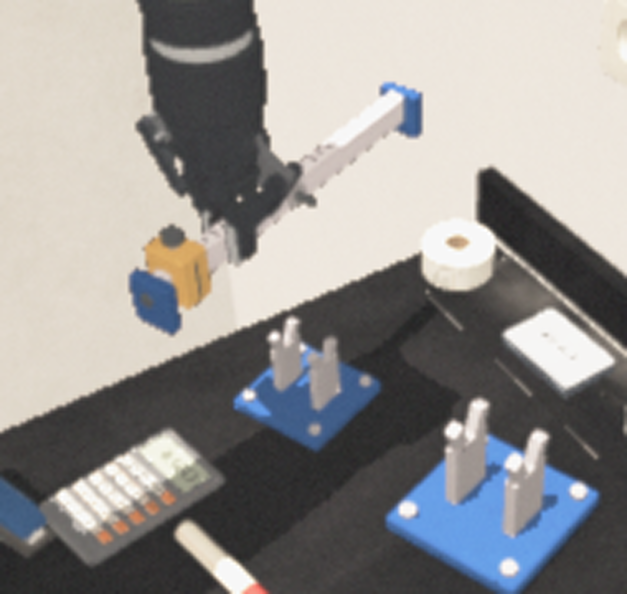

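View pics/v3t.png

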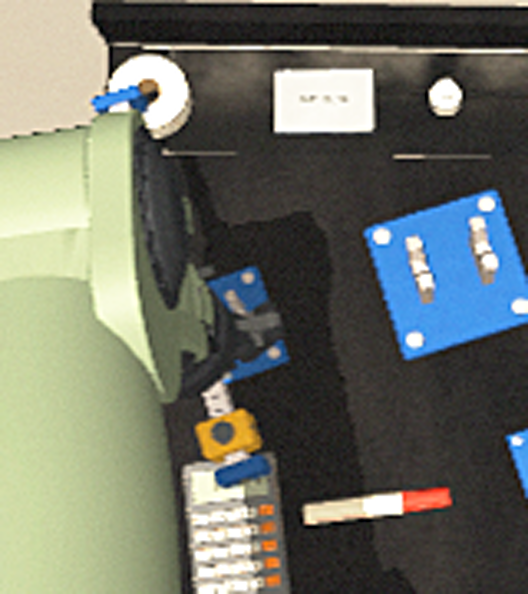

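Run:
```python
from h import *
import cv2
p=bot.read_position()
bot.move_linear([.4567,.156,.105],speed=.06); bot.wait(.5)
print(bot.read_position(),bot.read_ft_force(),bot.read_moment(),bot.read_gripper_width(),bot.read_clock())
for n in("scene","top"): cv2.imwrite(f"pics/{n}4.png",bot.camera(n)[:,:,::-1])
a=cv2.imread("pics/scene4.png")[90:230,110:260];b=cv2.imread("pics/top4.png")[130:280,130:260]
cv2.imwrite("pics/v4.png",cv2.resize(a,None,fx=4,fy=4,interpolation=cv2.INTER_CUBIC))
cv2.imwrite("pics/v4t.png",cv2.resize(b,None,fx=4,fy=4,interpolation=cv2.INTER_CUBIC))
L=place([.517,.179,.365+np.pi],[[0,-.026,.1215],[0,.026,.1215],[.117,0,.1595],[-.15,-.018,.1355],[-.15,.018,.1355],[.15,-.018,.1355],[.15,.018,.1355]])
print((proj("scene",L)-[110,90]+.5)*4-.5); print((proj("top",L)-[130,130]+.5)*4-.5)
```

```text
[0.4567 0.156  0.105 ] [-0.4868 -0.3068 -5.3803] [ 0.0678 -0.0092  0.0324] 0.14910054037864132 15.8833
[[330.8482 214.5775]
 [393.5349 243.9174]
 [233.3572 284.5786]
 [474.1347  90.9398]
 [516.1484 108.3733]
 [178.6054 333.6369]
 [224.1552 357.5858]]
[[166.9025 346.1063]
 [243.331  318.8948]
 [253.9765 498.1492]
 [104.8874 126.7279]
 [157.1715 108.6774]
 [248.5663 561.6761]
 [303.5136 541.5076]]
```

View pics/v4.png

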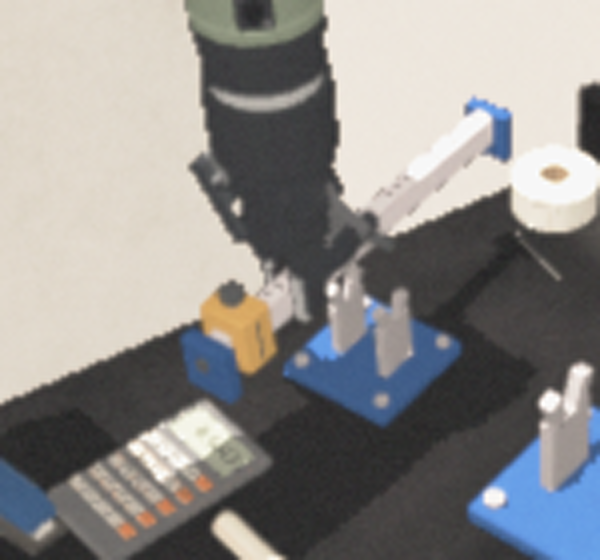

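View pics/v4t.png

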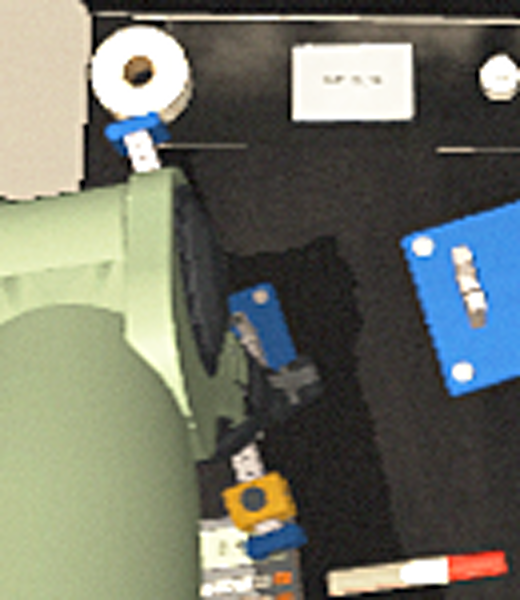

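The predicted points (pin end, screw, foot corners) match both pictures to within 2 px, so the lever is level and centred over the stand, with its feet clear of the label roll. Handing in.

Run:
```python
from h import *
print(np.abs(bot.read_joint_vel()).max(), bot.read_clock()); print(bot.close_job())
```

```text
0.002317889695320648 15.9833
the job is handed in; nothing more can be done
None
```

The lever is held level and at rest over the middle-sized stand, and the job was handed in at about 16 s of the 40 s. The hand-in reports no verdict, so everything below comes from my own last checks.

- **Grip:** I found the brass weight about 117 mm from the pin, which puts the balance point at about 64 mm. I gripped the bar there with 80 N. The fit after lifting gave a grip of about 67 mm and a tilt of about 0.03 rad.
- **Final position:** In both camera views the pin end, the screw and the feet lie within about 2 px (roughly 4 mm) of where they should be. That puts the pivot about 5 cm above the post tops, with the bar along the fork and its weighted end towards the robot.
- **At rest:** The arm was still, with joint speeds of at most 0.002 rad/s. The gripper width did not change noticeably between lifting and hand-in.
- **Stand and other things:** I saw no contact with the stand, and nothing else in the pictures appeared to have moved.

**Weaker checks:**
- The fit after lifting used one camera only and put the pivot about 1 cm lower than the arm position implies.
- The force and moment readings were noisy: 5.4 to 6.8 N for the held lever, and one moment reading suggested the grip was up to 1 cm off balance. I relied on the pictures instead.

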